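# Lever held level over its fitting nest

## Robot

A 6-joint arm with a two-finger parallel gripper is mounted at the origin on a cart in front of the work surface, level with it; the furniture and walls round the work are solid. World frame = base frame: x ahead of the robot, y to its left, z up, the work surface at z = 0. Lengths are in m, angles in rad, forces in N, time in s.
With the tool pointing down it reaches from about 0.35 to 0.775 m from the base axis. Payload 5.5 kg.
Tool frame: the origin (TCP) lies midway between the tips of the shut fingers; the grasp point (between the pads) lies 19 mm behind it (env.hold_point_z is the distance from the TCP to the grasp point, in m); z points along the fingers, y is the line along which they close (so a half turn about z gives the same grasp; the last joint's range is limited). The gripper opens to 85 mm and grips with 20 to 120 N. Pads are 22 mm wide; open, the fingers measure 114 mm over their backs; the gripper's body (76 mm by 85 mm) begins 54 mm behind the grasp point. The pads swing forward as they close: fully open they stand 13 mm farther back than shut.
Start: joints at [-0.854, 0.313, 0.046, 1.304, 0, 1.431], TCP at [0.435, -0.377, 0.231] pointing down, gripper open.
Joint ranges: [-2.76, 2.76], [-0.86, 1.69], [-1.03, 1.26], [-2.2, 2.34], [-1.47, 1.5], [-3.14, 3.14]. Speed limits (rad/s): [2.57, 2.57, 3.14, 3.14, 3.14, 3.14].

## Interface

Orientations are given as a unit quaternion [w, x, y, z].
In Python, from workcell import env, read_camera gives the robot as it stands. The module is installed in compiled form; this text tells all that it offers.
- The arm moves only by the tool carry_out, never from a script. Its argument "moves" is a list of rows, each an object of numbers: "tx", "ty", "tz": the shift along the world's x, y, z in cm; "wx", "wy", "wz": the turn, a rotation vector about the world's x, y, z in rad; "claw": the closure, from -1 (fully open) to 1 (shut). A call has 1 to 8 rows; each row shifts and turns the commanded pose from where the row before left it; what a row does not reach is not made up. A row lasts 1/8 s, in which the tool goes at most 62.5 mm and 10.7 degrees, less where a joint would pass 70% of its speed; a pose out of reach is approached as far as the arm can. A call is refused whole if a number of a shift passes 6.25 or a number of a turn 0.188, either way. A call with a gripper value outside its range is refused whole. The fingers move at their own pace and stop on an object; "newtons" is the grip in N (left out, the last holds). Time passes only in rows, so rows that do not move let the fingers close. It gives the time, the measured TCP pose, the force, the opening and the grip force at its end, in the units of the state.
- env.get_state(): the state, without advancing time (a new reading comes with each control period).
- read_camera(name): name is "scene" or "top"; returns a dict with "image" (400x640x3 uint8, blue, green, red), "z_map" (400x640 float32, m along the optical axis (not along the pixel's ray), 0 where there is no reading), "fx", "fy", "cx", "cy" (pixels), "k1" (the pictures are not rectified: a ray, as slopes to the right and down, at radius r is drawn at 1 + k1 r^2 times it, then the intrinsics apply), "camera_from_world" (4x4, takes a point from world to camera coordinates). Camera axes: x right, y down, z forward; pixel columns grow to the right and rows downward; lengths in m; the calibration is good to about 2 mm. A picture is of the moment at which its call begins.
- env.hand_in(): hands the job in; it is judged then, once.
The state is a dict: "clock": time; "joint_pos": joint angles; "qvel": joint speeds; "tau": joint torques, N m; "tcp_pos": TCP position; "orientation": TCP orientation; "wrist_force": force on the tool from outside, world axes, zero at the start; "ft_torque": the same for the moment, N m; "finger_gap": finger opening in m; "grip_force": force on a finger pad.
Only numpy, scipy, OpenCV 4.12 (cv2) and the standard library are available. Lean on these libraries where they do the work, as an engineer would, in place of code of your own. Each camera call takes 0.05 s, during which the arm holds its last target. There are 200 camera calls.

## Task

Take the roll of tape off the tall pin of the fitting nest and lay it flat on the bench clear of the nest, then pick up the cast lever across its straight rib at its balance point and bring it over the nest. Lower it until the tall pin stands inside the boss's bore and the fork is in line above the low pin, and finish holding it there, still and level, carried by the gripper alone and not pressing on the pin, with about 20 mm of daylight between the boss and its seat so that a slotted shim can be slipped in under it. Leave the other things on the bench where they are.

Things in the scene. Friction and masses are not known exactly. Their poses are not given: they have to be found in the camera images.
- nest: Fitting nest, fixed: bare aluminium plate 190 x 84 x 12 mm. Origin: centre of its underside, on the bench; x lengthwise towards the low pin, z up. At x -62, y -9 a round steel seat, 50 mm across, with the tall pin; at x 63, y 9 a steel rest 36 x 40 mm with the low pin; both tops 18 mm above the bench. At x 14, y -21 slotted brass shims on a spigot, top 26 mm above the bench.
- nest_seat (a point): Centre of the top of the nest's round seat, 18 mm above the bench, at the foot of the tall pin; axes as the nest's. The tall pin is 16 mm thick, vertical and 44 mm high above the seat, its top 8 mm tapering to 8 mm. 
- nest_pin (a point): Centre of the top of the nest's fork rest, 18 mm above the bench, at the foot of the low pin (8 mm thick, 8 mm high above the rest). It lies 125 mm along and 18 mm to the +y side of the tall pin.
- lever: Offset lever: red-brown iron casting, 0.5-0.75 kg, 172 mm long, lying flat as it is to be held. Origin: on the bore's axis, level with the underside; x along the rib to the fork, z up. Round boss 47 mm across, 32 high, through bore 24. Straight rib 14 wide from x 23 to 78, z 5 to 29; then it cranks to y 18 and ends in a flat fork 34 wide, 20 high, slot 16 wide, open away from the boss.
- lever_balance (a point): Balance point: middle of the straight rib, 43 mm from the bore's axis towards the fork, 20 mm above the lever's underside; axes as the lever's. Gripped across the rib (fingers closing along the lever's y) here it hangs level; gripped well away from it, it may droop.
- lever_fork (a point): The point in the fork's slot, at the level of the underside, that belongs over the low pin: 125 mm along and 18 mm to the +y side of the bore's axis; axes as the lever's.
- the_tape: Roll of yellow tape, 56 mm across, 18 mm high, hole about 25 mm, 40 g, lying flat round the tall pin on the nest's seat. Origin: centre of its underside, z along its axis. The bench is free about 110 mm from the pin bin's centre, straight away from the solder spool; there it bears a thin mat whose top is at z 2 mm.
- flux_bottle: Bystander: clear bottle with a red cap and a long nozzle, 42 mm across, 125 mm tall, standing. Origin: centre of its underside.
- solder_spool: Bystander: blue and white spool of wire, 60 mm across, 31 mm high, lying flat. Origin: centre of its underside.
- side_cutters: Bystander: side cutters with red handles, 156 x 43 x 12 mm, lying. Origin: centre of the underside; x along the length.
- pin_bin: Bystander: small blue open bin, 60 x 80 x 35 mm. Origin: centre of its underside.
- screwdriver_small: Bystander: small blue screwdriver, 152 x 16 x 16 mm, lying. Origin: middle of the underside; x along the length.
Things that resemble listed ones, but are neither listed nor needed, are in the scene too. There is more than one size of the the_tape; the job needs the larger.

How it is judged:
On the way, in this order (a step that is already met when the one before it is completed fails the run):
1. the roll of tape lies flat on the bench, clear of the nest and let go, and the lever has not been picked up yet (height (world z) of the_tape between -0.005 and 0.006 m and (angle between the_tape's own z axis and vertical below 0.1 rad or angle between the_tape's own z axis and vertical above 3.04 rad) and contact force between the_tape and nest below 0.05 N and contact force between the_tape and the fingers below 0.05 N and linear speed of the_tape below 0.02 m/s and height (world z) of lever below 0.015 m), for 0.2 s.
2. the lever is lifted at least 60 mm off the bench, level within 8 degrees, gripped within 20 mm of its balance point (height (world z) of lever above 0.06 m and angle between lever's own z axis and vertical below 0.14 rad and horizontal distance between the grasp point and lever_balance below 0.02 m and contact force between lever and the fingers above 3 N), for 0.2 s.
At the end, for the whole second after the job is handed in: Lever held still, gripped within 20 mm of its balance point, level within 4.5 degrees, underside 10-32 mm above the seat, bore within 4 mm of the tall pin's axis, fork within 8 mm of over the low pin, under 1 N on the nest; tape flat on the bench, off the nest (z of lever in the frame of nest_seat between 0.01 and 0.032 m and horizontal distance between lever and nest_seat below 0.004 m and horizontal distance between lever_fork and nest_pin below 0.008 m and angle between lever's own z axis and vertical below 0.08 rad and horizontal distance between the grasp point and lever_balance below 0.02 m and contact force between lever and the fingers above 3 N and contact force between lever and nest below 1 N and linear speed of lever below 0.01 m/s and height (world z) of the_tape between -0.005 and 0.006 m and (angle between the_tape's own z axis and vertical below 0.1 rad or angle between the_tape's own z axis and vertical above 3.04 rad) and contact force between the_tape and nest below 0.05 N); the arm keeps its last pose, push and grip.
It fails at once if the lever is tipped by more than 20 degrees (angle between lever's own z axis and vertical above 0.35 rad).
It fails at once if the lever is knocked against the nest with more than 30 N (contact force between lever and nest above 30 N).
It fails at once if a bystander is moved by more than 25 mm (distance of any of flux_bottle, solder_spool, side_cutters, pin_bin, screwdriver_small from where it was at the start of the episode above 0.025 m).
It also fails if it takes over 54 s, if anything falls off the work surface, if the arm or the gripper's body presses on something with over 40 N, if the wrist force passes 120 N, or if a joint passes its speed limit or range.

## Working session

There is one attempt and no reset: what is moved stays moved. The work goes in short steps, Python scripts to look and compute and a tool call to move; the robot and the scene stay as the last step left them, time stands still between calls to the robot, and variables do not carry over. Pictures are saved under pics/ and viewed, at most 10 in all, crops included, and the job is handed in when it is done.

Besides the shell and the picture viewer there is one more tool, called as name([rows], argument=value, ...), one row to a line, values as JSON. carry_out: Moves the arm, as the interface text tells. Its arguments: {"type":"object","properties":{"moves":{"type":"array","items":{"type":"object","properties":{"tx":{"type":"number"},"ty":{"type":"number"},"tz":{"type":"number"},"wx":{"type":"number"},"wy":{"type":"number"},"wz":{"type":"number"},"claw":{"type":"number"}}}},"newtons":{"type":"number"}},"required":["moves"]}

```bash
mkdir -p pics; cat > h.py <<'E'
import numpy as np, cv2
from workcell import env, read_camera
def cam(n):
    c=read_camera(n); c['T']=np.array(c['camera_from_world']); return c
def rays(c,uv):
    uv=np.atleast_2d(np.asarray(uv,float))
    K=np.array([[c['fx'],0,c['cx']],[0,c['fy'],c['cy']],[0,0,1]])
    d=np.stack([(uv[:,0]-c['cx'])/c['fx'],(uv[:,1]-c['cy'])/c['fy']],1)
    s=d.copy()
    for _ in range(20): s=d/(1+c['k1']*(s**2).sum(1,keepdims=True))
    return np.c_[s,np.ones(len(s))]
def plane(c,uv,z):
    R,t=c['T'][:3,:3],c['T'][:3,3]; o=-R.T@t; D=rays(c,uv)@R
    return o+D*((z-o[2])/D[:,2])[:,None]
def pts(c,uv):
    uv=np.atleast_2d(uv).astype(int); Z=c['z_map'][uv[:,1],uv[:,0]]
    R,t=c['T'][:3,:3],c['T'][:3,3]
    return (rays(c,uv)*Z[:,None]-t)@R
def proj(c,P):
    P=np.atleast_2d(P)@c['T'][:3,:3].T+c['T'][:3,3]; s=P[:,:2]/P[:,2:]
    s=s*(1+c['k1']*(s**2).sum(1,keepdims=True))
    return s*[c['fx'],c['fy']]+[c['cx'],c['cy']]
E
python3 - <<'E'
from h import *
for n in('scene','top'):
    c=cam(n); cv2.imwrite(f'pics/{n}0.png',c['image']); np.savez(f'{n}0.npz',**c)
    print(n,c['fx'],c['k1'],-c['T'][:3,:3].T@c['T'][:3,3],c['T'][:3,:3].round(2).tolist())
s=env.get_state();print(s);print(env.hold_point_z)
E
```

```text
scene 443.18817163688965 0.005507996760395458 [0.35938409 0.1655875  0.77690915] [[-0.91, -0.4, -0.01], [-0.34, 0.79, -0.5], [0.21, -0.45, -0.87]]
top 428.84281326980886 -0.07063266835362585 [ 0.44557955 -0.24410468  0.98683449] [[-0.02, -1.0, -0.03], [-0.99, 0.03, -0.11], [0.11, 0.02, -0.99]]
{'clock': 0.1, 'joint_pos': array([-8.53591922e-01,  3.13955816e-01,  4.51136347e-02,  1.30361385e+00,
        2.91594266e-07,  1.43119378e+00]), 'qvel': array([ 0.00255618, -0.00316668,  0.00230754,  0.00238077,  0.00116707,
        0.00134165]), 'tau': array([ 4.47125509e-03, -4.81723523e+01,  2.99244636e+01,  1.26775980e-02,
       -5.06500203e-05,  9.12741882e-07]), 'tcp_pos': array([ 0.43425294, -0.37620624,  0.23048929]), 'orientation': array([-7.95527394e-04,  9.09629823e-01,  4.15418941e-01, -2.36204985e-04]), 'wrist_force': array([ 0.11051086, -0.24235313, -0.09729313]), 'ft_torque': array([ 0.06004247, -0.01934395, -0.02249351]), 'grip_force': 0.0, 'finger_gap': 0.08539684357711708}
0.0187
```

View pics/scene0.png

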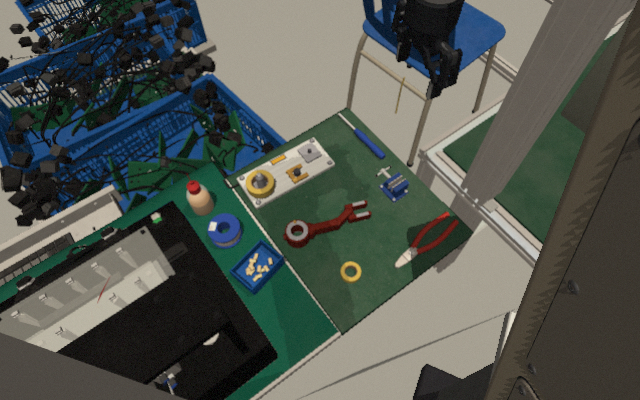

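View pics/top0.png

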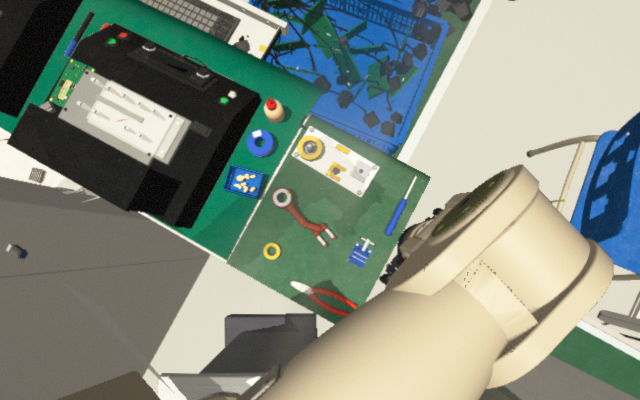

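The larger tape is round the tall pin at scene (260,184) and top (310,147). The only thing that could be confused with it is the small tape at scene (351,271) and top (272,251), which lies on the mat and is not wanted. The red-brown lever has its boss at scene (298,233) and its fork at (362,211). The red cutters at (425,240) could be mistaken for the lever by colour.

```bash
python3 - <<'E'
from h import *
rois={'tape':((232,160,285,205),(292,130,328,165)),'bin':((228,238,288,295),(222,162,270,202)),'spool':((203,210,246,252),(243,126,277,160)),'lever':((280,195,376,250),(268,184,340,250)),'stape':((338,258,364,285),(260,240,284,262)),'nest':((230,135,340,210),(285,118,385,200))}
crops=[]
for k,n in enumerate(('scene','top')):
    c=dict(np.load(f'{n}0.npz')); hsv=cv2.cvtColor(c['image'],cv2.COLOR_BGR2HSV); H,S,V=[hsv[...,i].astype(int) for i in range(3)]
    M={'tape':(H>17)&(H<33)&(S>110)&(V>110),'stape':(H>17)&(H<33)&(S>110)&(V>110),'bin':(H>98)&(H<125)&(S>110),'spool':(H>98)&(H<125)&(S>110),
       'lever':((H<12)|(H>170))&(S>70)&(V>35),'nest':(S<70)&(V>110)}
    for o,r in rois.items():
        x0,y0,x1,y1=r[k]; m=np.zeros(H.shape,np.uint8); m[y0:y1,x0:x1]=M[o][y0:y1,x0:x1]*255
        cs,_=cv2.findContours(m,0,1); b=max(cs,key=cv2.contourArea); f=np.zeros_like(m); cv2.drawContours(f,[b],-1,255,-1)
        vu=np.argwhere(f&m); uv=vu[:,::-1]; P=pts(c,uv); P=P[np.isfinite(P).all(1)&(P[:,2]>-.1)]
        print(n,o,len(P),'rect',[np.round(q,1) for q in cv2.minAreaRect(b)],'z pct',np.percentile(P[:,2],[5,25,50,75,95]).round(4),'med',np.median(P,0).round(4),'mid',((P.min(0)+P.max(0))/2).round(4))
    g=pts(c,[(rois['lever'][k][0]+30,rois['lever'][k][3]-2)]);print('mat',g.round(4))
    x0,y0,x1,y1=((225,130,385,290),(220,120,380,280))[k]
    crops.append(cv2.resize(c['image'][y0:y1,x0:x1],(400,400),interpolation=cv2.INTER_CUBIC))
cv2.imwrite('pics/crop.png',np.hstack(crops))
E
```

```text
scene tape 348 rect [array([259.3, 181.9]), array([24.1, 27.7]), np.float64(68.2)] z pct [0.0324 0.0344 0.0352 0.0361 0.0375] med [ 0.6595 -0.1971  0.0352] mid [ 0.5294 -0.0352  0.3932]
scene bin 1253 rect [array([257.4, 265.9]), array([34.4, 48.1]), np.float64(43.0)] z pct [0.0015 0.0035 0.0084 0.023  0.0349] med [ 0.5916 -0.05    0.0084] mid [0.4975 0.0315 0.3879]
scene spool 760 rect [array([224.2, 230.6]), array([34.8, 33.5]), np.float64(71.6)] z pct [0.0018 0.0219 0.0307 0.0318 0.0331] med [ 0.6771 -0.0889  0.0307] mid [0.5416 0.0184 0.3876]
scene lever 925 rect [array([325.4, 221.1]), array([27.4, 90.5]), np.float64(66.6)] z pct [0.0081 0.017  0.0232 0.0277 0.0308] med [ 0.5007 -0.172   0.0232] mid [ 0.5098 -0.1887  0.0159]
scene stape 251 rect [array([350.5, 271. ]), array([20., 21.]), np.float64(90.0)] z pct [-0.0006  0.0096  0.0109  0.0118  0.0133] med [ 0.4305 -0.1086  0.0109] mid [0.4054 0.0158 0.3871]
scene nest 2305 rect [array([285.2, 170.9]), array([36.8, 93.8]), np.float64(60.7)] z pct [0.0068 0.0103 0.0114 0.0128 0.0185] med [ 0.6274 -0.2733  0.0114] mid [ 0.5426 -0.
[... 482 characters left out ...]
t64(45.0)] z pct [0.0053 0.0312 0.0334 0.0348 0.0368] med [ 0.675  -0.0901  0.0334] mid [ 0.5799 -0.1481  0.4934]
top lever 340 rect [array([302.5, 216.4]), array([51.5, 14.6]), np.float64(37.6)] z pct [0.0208 0.0251 0.0292 0.0311 0.033 ] med [ 0.4911 -0.1849  0.0292] mid [ 0.4957 -0.186   0.502 ]
top stape 175 rect [array([271.5, 251. ]), array([16., 17.]), np.float64(90.0)] z pct [0.0011 0.0114 0.0128 0.0143 0.016 ] med [ 0.4299 -0.11    0.0128] mid [ 0.4303 -0.1077  0.0073]
top nest 5714 rect [array([334.5, 158.5]), array([99., 81.]), np.float64(0.0)] z pct [-0.0024  0.001   0.0035  0.0137  0.0206] med [ 0.619  -0.2494  0.0035] mid [ 0.5937 -0.257   0.4816]
mat [[ 0.4356 -0.1684  0.003 ]]
```

View pics/crop.png

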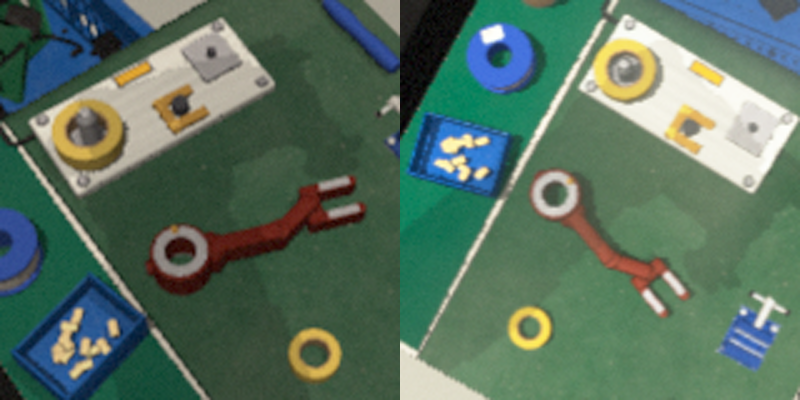

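The crop shows the large tape round the tall pin, with the small tape loose by the lever, so the choice stands. Next I'll measure the nest and lever axes in both views.

```bash
python3 - <<'E'
from h import *
C={n:dict(np.load(f'{n}0.npz')) for n in('scene','top')}
def tri(a,b):
    A=[];r=[]
    for n,uv in(('scene',a),('top',b)):
        c=C[n];R,t=c['T'][:3,:3],c['T'][:3,3];d=(rays(c,uv)@R)[0];d/=np.linalg.norm(d);Q=np.eye(3)-np.outer(d,d);A.append(Q);r.append(Q@(-R.T@t))
    return np.linalg.lstsq(np.vstack(A),np.hstack(r),rcond=None)[0]
def big(m,roi,k=1):
    x0,y0,x1,y1=roi; f=np.zeros(m.shape,np.uint8); f[y0:y1,x0:x1]=m[y0:y1,x0:x1]*255
    cs,_=cv2.findContours(f,0,1); return sorted(cs,key=cv2.contourArea)[::-1][:k]
R={'scene':dict(nest=(230,135,340,212),ring=(282,218,314,250),fork=(348,198,374,222)),'top':dict(nest=(288,124,382,200),ring=(268,184,296,212),fork=(312,222,340,250))}
tp={}
for n,c in C.items():
    hsv=cv2.cvtColor(c['image'],cv2.COLOR_BGR2HSV); H,S,V=[hsv[...,i].astype(int) for i in range(3)]
    light=(S<60)&(V>125); 
    b=big((S<75)&(V>150)|((H>15)&(H<35)&(S>110)&(V>130)),R[n]['nest'])[0]; w=plane(c,b[:,0],.012)[:,:2]
    r=cv2.minAreaRect((w*1000).astype(np.float32)); print(n,'nest',np.round(r[0],1),np.round(r[1],1),round(r[2],2))
    y=big((H>17)&(H<33)&(S>110)&(V>110),(235,160,285,205) if n=='scene' else (292,130,328,165))[0]
    w=plane(c,y[:,0],.036)[:,:2]; tpc=cv2.minEnclosingCircle((w*1000).astype(np.float32)); print(' tape',np.round(tpc[0],1),round(tpc[1],1))
    b=big((S<75)&(V>100),R[n]['ring'])[0]; e=cv2.fitEllipse(b); print(' ring',np.round(e[0],1),np.round(e[1],1)); p=plane(c,[e[0]],.032)[0]; print(' ring w',p.round(4))
    fk=big((S<90)&(V>110),R[n]['fork'],2); F=[]
    for q in fk:
        w=plane(c,q[:,0],.020)[:,:2]*1000; rr=cv2.minAreaRect(w.astype(np.float32)); F.append(rr[0]); print('  prong',len(q),np.round(rr[0],1),np.round(rr[1],1),round(rr[2],1))
    f=np.mean(F,0)/1000; v=f-p[:2]; print(' fork mid',f.round(4),'dist',np.hypot(*v).round(4),'ang',np.arctan2(v[1],v[0]).round(4))
    tp[n]=(e[0],cv2.minEnclosingCircle(y)[0],np.mean([np.mean(q[:,0],0) for q in fk],0))
for i in range(3): print('tri',tri(tp['scene'][i],tp['top'][i]).round(4))
for P in((.495,0,0),(.49,-.005,0)): print(proj(C['scene'],P).round(0),proj(C['top'],P).round(0))
E
```

```text
scene nest [ 634.1 -257.9] [188.5  83. ] 57.06
 tape [ 662.2 -198.2] 29.5
 ring [296.7 230.2] [19.1 21.3]
 ring w [ 0.55  -0.136  0.032]
  prong 28 [ 452.8 -221.9] [24.8  7.6] 37.4
  prong 27 [ 468.3 -241.4] [24.5  7.4] 39.2
 fork mid [ 0.4606 -0.2316] dist 0.131 ang -2.3228
top nest [ 634.4 -257.9] [192.2  86.4] 57.24
 tape [ 661.1 -199.6] 28.5
 ring [281.5 195. ] [20.1 28.4]
 ring w [ 0.5551 -0.1354  0.032 ]
  prong 144 [ 462.4 -232.1] [60.8 60.6] 88.6
  prong 12 [ 492.  -213.6] [13.5  2.3] 88.6
 fork mid [ 0.4772 -0.2228] dist 0.1171 ang -2.2987
tri [ 0.5528 -0.136   0.0307]
tri [ 0.6621 -0.1999  0.0305]
tri [ 0.4673 -0.2255  0.029 ]
[[293. 314.]] [[225. 224.]]
[[297. 312.]] [[227. 226.]]
```

```bash
python3 - <<'E'
from h import *
c=dict(np.load('scene0.npz')); v,u=np.mgrid[0:400,0:640]; P=pts(c,np.c_[u.ravel(),v.ravel()])
for nm,q in(('tape',(.6615,-.1993)),('spot',(.49,0)),('spot2',(.50,-.01)),('dark',(.46,-.045)),('lever',(.518,-.163))):
    d=np.hypot(P[:,0]-q[0],P[:,1]-q[1]); a=np.degrees(np.arctan2(P[:,1]-q[1],P[:,0]-q[0]))
    print(nm,'near z',np.median(P[d<.025,2]).round(4))
    for lo in range(-180,180,30):
        s=(a>=lo)&(a<lo+30); print(lo,[float(np.percentile(P[s&(d>=r)&(d<r+.02),2],98).round(3)) if (s&(d>=r)&(d<r+.02)).any() else None for r in(.03,.05,.07,.09,.11)],end=' ')
    print()
E
```

```text
tape near z 0.0351
-180 [0.014, 0.012, 0.002, 0.002, 0.002] -150 [0.013, 0.019, 0.027, 0.018, 0.019] -120 [0.014, 0.015, 0.015, 0.014, 0.022] -90 [0.021, 0.014, 0.013, 0.001, 0.001] -60 [0.013, 0.01, -0.002, None, None] -30 [0.014, 0.012, -0.001, 0.003, 0.002] 0 [0.013, 0.006, 0.005, 0.004, 0.004] 30 [0.01, 0.004, 0.004, 0.084, 0.101] 60 [0.011, 0.004, 0.033, 0.034, 0.034] 90 [0.014, 0.004, 0.004, 0.033, 0.033] 120 [0.013, 0.002, 0.002, 0.031, 0.033] 150 [0.012, 0.002, 0.002, 0.031, 0.034] 
spot near z 0.001
-180 [0.004, 0.003, 0.002, 0.002, 0.002] -150 [0.004, 0.002, 0.002, 0.007, 0.013] -120 [0.004, 0.002, 0.002, 0.011, 0.012] -90 [0.004, 0.004, 0.002, 0.002, 0.031] -60 [0.004, 0.004, 0.037, 0.036, 0.031] -30 [0.004, 0.004, 0.037, 0.031, 0.031] 0 [0.004, 0.004, 0.128, 0.128, 0.129] 30 [0.004, 0.127, 0.128, 0.295, 0.293] 60 [0.004, 0.128, 0.129, 0.294, 0.293] 90 [0.004, 0.004, 0.126, 0.004, 0.003] 120 [0.004, 0.004, 0.003, None, None] 150 [0.004, 0.005, 0.003, -0.795, -0.795] 
spot2 near z 0.0009
-180 [0.004, 0.003, 0.002, 0.002, 0.002] -150 [0.004, 0.002, 0.001, 0.012, 0.013] -120 
[... 688 characters left out ...]
6] 30 [0.004, 0.004, 0.004, 0.004, 0.128] 60 [0.004, 0.004, 0.004, 0.004, 0.128] 90 [0.004, 0.004, 0.004, 0.003, 0.004] 120 [0.004, 0.003, 0.002, -0.795, -0.804] 150 [0.002, 0.002, 0.001, -0.795, -0.794] 
lever near z 0.0178
-180 [0.027, 0.002, 0.002, 0.002, 0.002] -150 [0.03, 0.026, 0.022, 0.02, 0.002] -120 [0.001, 0.017, 0.019, 0.002, 0.002] -90 [0.002, 0.002, 0.002, 0.002, 0.012] -60 [0.002, 0.002, 0.002, 0.012, 0.026] -30 [0.002, 0.002, 0.002, 0.011, 0.037] 0 [0.034, 0.033, 0.002, 0.002, 0.004] 30 [0.033, 0.033, 0.001, 0.032, 0.024] 60 [0.034, 0.031, 0.002, 0.036, 0.036] 90 [0.002, 0.002, 0.002, 0.003, 0.003] 120 [0.002, 0.002, 0.011, 0.012, 0.012] 150 [0.001, 0.002, 0.011, 0.012, 0.012]
```

carry_out([
  {"tx": 5,"ty": 3.5,"claw": -1},
  {"tx": 6,"ty": 4.7,"wz": 0.07},
  {"tx": 6,"ty": 4.7,"wz": 0.07},
  {"tx": 5.7,"ty": 4.8},
  {},
  {},
], newtons=30)

```text
invalid input at $.moves[0]: expected keys tx, ty, tz, wx, wy, wz, claw
```

carry_out([
  {"tx": 5,"ty": 3.5,"tz": 0,"wx": 0,"wy": 0,"wz": 0,"claw": -1},
  {"tx": 6,"ty": 4.7,"tz": 0,"wx": 0,"wy": 0,"wz": 0.07,"claw": -1},
  {"tx": 6,"ty": 4.7,"tz": 0,"wx": 0,"wy": 0,"wz": 0.07,"claw": -1},
  {"tx": 5.7,"ty": 4.8,"tz": 0,"wx": 0,"wy": 0,"wz": 0,"claw": -1},
  {"tx": 0,"ty": 0,"tz": 0,"wx": 0,"wy": 0,"wz": 0,"claw": -1},
  {"tx": 0,"ty": 0,"tz": 0,"wx": 0,"wy": 0,"wz": 0,"claw": -1},
], newtons=30)

```text
clock: 0.85
tcp_pos: [0.6304, -0.2239, 0.2305]
orientation: [-0.001, 0.878, 0.478, -0.001]
wrist_force: [0.1, -0.4, -0.5]
finger_gap: 0.0852
grip_force: 0.0
```

carry_out([
  {"tx": 3.1,"ty": 2.5,"tz": 0,"wx": 0,"wy": 0,"wz": 0,"claw": -1},
  {"tx": 0,"ty": 0,"tz": -4,"wx": 0,"wy": 0,"wz": 0,"claw": -1},
  {"tx": 0,"ty": 0,"tz": -5,"wx": 0,"wy": 0,"wz": 0,"claw": -1},
  {"tx": 0,"ty": 0,"tz": -4,"wx": 0,"wy": 0,"wz": 0,"claw": -1},
  {"tx": 0,"ty": 0,"tz": 0,"wx": 0,"wy": 0,"wz": 0,"claw": -1},
])

```text
clock: 1.48
tcp_pos: [0.6578, -0.1997, 0.0976]
orientation: [-0.003, 0.879, 0.477, -0.003]
wrist_force: [-0.3, 0.1, 0.3]
finger_gap: 0.0852
grip_force: 0.0
```

carry_out([
  {"tx": 0.3,"ty": 0,"tz": -2,"wx": 0,"wy": 0,"wz": 0,"claw": -1},
  {"tx": 0,"ty": 0,"tz": -3,"wx": 0,"wy": 0,"wz": 0,"claw": -1},
  {"tx": 0,"ty": 0,"tz": -2,"wx": 0,"wy": 0,"wz": 0,"claw": -1},
  {"tx": 0,"ty": 0,"tz": -0.8,"wx": 0,"wy": 0,"wz": 0,"claw": -1},
  {"tx": 0,"ty": 0,"tz": 0,"wx": 0,"wy": 0,"wz": 0,"claw": -1},
  {"tx": 0,"ty": 0,"tz": 0,"wx": 0,"wy": 0,"wz": 0,"claw": -1},
])

```text
clock: 2.22
tcp_pos: [0.6658, -0.1998, 0.0249]
orientation: [0.001, 0.878, 0.478, 0.001]
wrist_force: [-0.1, -0.1, 0.5]
finger_gap: 0.0854
grip_force: 0.0
```

carry_out([
  {"tx": -0.4,"ty": 0,"tz": -0.9,"wx": 0,"wy": 0,"wz": 0,"claw": -1},
  {"tx": 0,"ty": 0,"tz": 0,"wx": 0,"wy": 0,"wz": 0,"claw": 1},
  {"tx": 0,"ty": 0,"tz": 0,"wx": 0,"wy": 0,"wz": 0,"claw": 1},
  {"tx": 0,"ty": 0,"tz": 0,"wx": 0,"wy": 0,"wz": 0,"claw": 1},
  {"tx": 0,"ty": 0,"tz": 0,"wx": 0,"wy": 0,"wz": 0,"claw": 1},
  {"tx": 0,"ty": 0,"tz": 0,"wx": 0,"wy": 0,"wz": 0,"claw": 1},
], newtons=25)

```text
clock: 2.98
tcp_pos: [0.661, -0.1993, 0.0145]
orientation: [0.0, 0.878, 0.478, 0.0]
wrist_force: [-0.2, 0.4, 0.9]
finger_gap: 0.0541
grip_force: 26.6
```

carry_out([
  {"tx": 0,"ty": 0,"tz": 1.5,"wx": 0,"wy": 0,"wz": 0,"claw": 1},
  {"tx": 0,"ty": 0,"tz": 3,"wx": 0,"wy": 0,"wz": 0,"claw": 1},
  {"tx": 0,"ty": 0,"tz": 3.5,"wx": 0,"wy": 0,"wz": 0,"claw": 1},
  {"tx": 0,"ty": 0,"tz": 3,"wx": 0,"wy": 0,"wz": 0,"claw": 1},
  {"tx": -4,"ty": 2.5,"tz": 0,"wx": 0,"wy": 0,"wz": 0,"claw": 1},
  {"tx": -4,"ty": 4,"tz": 0,"wx": 0,"wy": 0,"wz": 0,"claw": 1},
  {"tx": -4,"ty": 4,"tz": 0,"wx": 0,"wy": 0,"wz": 0,"claw": 1},
  {"tx": -3.5,"ty": 4,"tz": 0,"wx": 0,"wy": 0,"wz": 0,"claw": 1},
])

```text
clock: 3.98
tcp_pos: [0.5045, -0.0532, 0.1253]
orientation: [0.0, 0.878, 0.478, 0.0]
wrist_force: [1.0, 0.1, -0.1]
finger_gap: 0.0543
grip_force: 26.6
```

carry_out([
  {"tx": -2,"ty": 4,"tz": 0,"wx": 0,"wy": 0,"wz": 0,"claw": 1},
  {"tx": 0,"ty": 0,"tz": 0,"wx": 0,"wy": 0,"wz": 0,"claw": 1},
  {"tx": 0,"ty": 0,"tz": 0,"wx": 0,"wy": 0,"wz": 0,"claw": 1},
])

```text
clock: 4.35
tcp_pos: [0.4868, -0.0145, 0.1254]
orientation: [0.001, 0.878, 0.478, 0.001]
wrist_force: [0.7, 0.2, -0.4]
finger_gap: 0.0544
grip_force: 26.7
```

carry_out([
  {"tx": -0.9,"ty": 1.2,"tz": -2,"wx": 0,"wy": 0,"wz": 0,"claw": 1},
  {"tx": 0,"ty": 0,"tz": -4,"wx": 0,"wy": 0,"wz": 0,"claw": 1},
  {"tx": 0,"ty": 0,"tz": -3,"wx": 0,"wy": 0,"wz": 0,"claw": 1},
  {"tx": 0,"ty": 0,"tz": -2,"wx": 0,"wy": 0,"wz": 0,"claw": 1},
  {"tx": 0,"ty": 0,"tz": -0.8,"wx": 0,"wy": 0,"wz": 0,"claw": 1},
  {"tx": 0,"ty": 0,"tz": 0,"wx": 0,"wy": 0,"wz": 0,"claw": 1},
  {"tx": 0,"ty": 0,"tz": 0,"wx": 0,"wy": 0,"wz": 0,"claw": 1},
])

```text
clock: 5.22
tcp_pos: [0.4778, -0.0027, 0.0071]
orientation: [0.001, 0.878, 0.478, 0.001]
wrist_force: [0.1, 0.5, -0.1]
finger_gap: 0.0544
grip_force: 26.7
```

```bash
python3 - <<'E'
from h import *
a=cam('scene'); b=cam('top')
cv2.imwrite('pics/p1.png',np.hstack([cv2.resize(a['image'][200:360,220:380],(400,400)),cv2.resize(b['image'][120:280,170:330],(400,400))]))
print(env.get_state()['tcp_pos'])
E
```

```text
[ 0.47770856 -0.00248908  0.00720619]
```

View pics/p1.png

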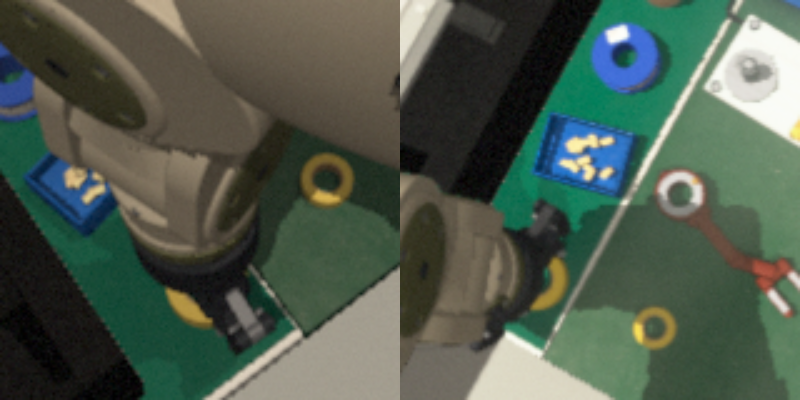

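The picture shows the tape held at scene crop (200,300), over the free mat and clear of the bin and the white border. I'll lower it and release.

carry_out([
  {"tx": 0,"ty": 0,"tz": -0.5,"wx": 0,"wy": 0,"wz": 0,"claw": 1},
  {"tx": 0,"ty": 0,"tz": -0.3,"wx": 0,"wy": 0,"wz": 0,"claw": 1},
  {"tx": 0,"ty": 0,"tz": 0,"wx": 0,"wy": 0,"wz": 0,"claw": 1},
  {"tx": 0,"ty": 0,"tz": 0,"wx": 0,"wy": 0,"wz": 0,"claw": 1},
])

```text
clock: 5.82
tcp_pos: [0.4769, -0.0022, -0.0014]
orientation: [0.0, 0.878, 0.478, 0.0]
wrist_force: [-1.2, -0.0, 5.3]
finger_gap: 0.0543
grip_force: 27.2
```

carry_out([
  {"tx": 0,"ty": 0,"tz": 0,"wx": 0,"wy": 0,"wz": 0,"claw": -0.6},
  {"tx": 0,"ty": 0,"tz": 0,"wx": 0,"wy": 0,"wz": 0,"claw": -0.7},
  {"tx": 0,"ty": 0,"tz": 0,"wx": 0,"wy": 0,"wz": 0,"claw": -0.7},
  {"tx": 0,"ty": 0,"tz": 1,"wx": 0,"wy": 0,"wz": 0,"claw": -0.7},
  {"tx": 0,"ty": 0,"tz": 4,"wx": 0,"wy": 0,"wz": 0,"claw": -0.7},
  {"tx": 0,"ty": 0,"tz": 5,"wx": 0,"wy": 0,"wz": 0,"claw": -0.7},
  {"tx": 0,"ty": -2,"tz": 5,"wx": 0,"wy": 0,"wz": 0,"claw": -0.7},
  {"tx": 0,"ty": -4,"tz": 3,"wx": 0,"wy": 0,"wz": 0,"claw": -1},
])

```text
clock: 6.82
tcp_pos: [0.4778, -0.0622, 0.1819]
orientation: [0.001, 0.878, 0.479, 0.002]
wrist_force: [0.6, -0.3, -0.5]
finger_gap: 0.0853
grip_force: 0.0
```

carry_out([
  {"tx": -2,"ty": -6,"tz": 0,"wx": 0,"wy": 0,"wz": -0.16,"claw": -1},
  {"tx": -2,"ty": -6,"tz": 0,"wx": 0,"wy": 0,"wz": -0.16,"claw": -1},
  {"tx": 0,"ty": -6,"tz": 0,"wx": 0,"wy": 0,"wz": 0,"claw": -1},
  {"tx": 0,"ty": -6,"tz": 0,"wx": 0,"wy": 0,"wz": 0,"claw": -1},
  {"tx": 0,"ty": -6,"tz": 0,"wx": 0,"wy": 0,"wz": 0,"claw": -1},
  {"tx": 0,"ty": -6,"tz": 0,"wx": 0,"wy": 0,"wz": 0,"claw": -1},
  {"tx": 0,"ty": 0,"tz": 0,"wx": 0,"wy": 0,"wz": 0,"claw": -1},
])

```text
clock: 7.7
tcp_pos: [0.4366, -0.4251, 0.1779]
orientation: [0.001, 0.944, 0.33, -0.0]
wrist_force: [-0.3, 1.3, -0.3]
finger_gap: 0.0856
grip_force: 0.0
```

```bash
python3 - <<'E'
from h import *
a=cam('scene'); b=cam('top'); np.savez('scene1.npz',**a); np.savez('top1.npz',**b)
cv2.imwrite('pics/p2.png',np.hstack([cv2.resize(a['image'][130:350,220:440],(400,400)),cv2.resize(b['image'][120:280,210:370],(400,400),interpolation=2)]))
print(env.get_state()['tcp_pos'])
hsv=cv2.cvtColor(a['image'],cv2.COLOR_BGR2HSV); m=cv2.inRange(hsv,(17,110,90),(33,255,255)); m[:285]=0; m[345:]=0; m[:,:265]=0;m[:,330:]=0
P=pts(a,np.argwhere(m)[:,::-1]);P=P[P[:,2]>.008];print('tape',len(P),np.median(P,0),np.percentile(P[:,2],[10,90]))
A=np.c_[P[:,:2],np.ones(len(P))];print(np.linalg.lstsq(A,P[:,2],rcond=None)[0])
E
```

```text
[ 0.43670756 -0.42094691  0.17817674]
tape 592 [0.47337324 0.00052469 0.0192155 ] [0.01713832 0.02101228]
[-0.9614906   1.27057551  0.47892099]
```

View pics/p2.png

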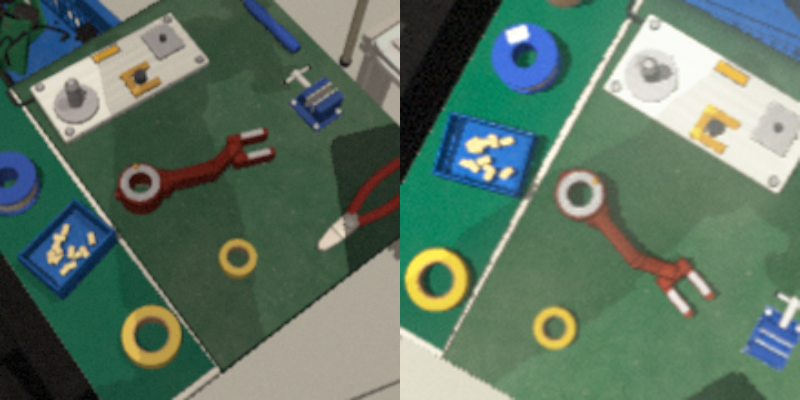

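Both tapes are in place: the large one flat at scene crop (150,335) and the small one untouched at (238,258). The tall pin is now bare at (74,95). I'll refine the lever pose from both views.

```bash
cat > lev.py <<'E'
from h import *
def comps(m,roi,amin=6):
    x0,y0,x1,y1=roi; f=np.zeros(m.shape,np.uint8); f[y0:y1,x0:x1]=m[y0:y1,x0:x1]*255
    return sorted([q for q in cv2.findContours(f,0,1)[0] if len(q)>=5],key=cv2.contourArea)[::-1]
def meas(c,ring,fork,dz=0):
    hsv=cv2.cvtColor(c['image'],cv2.COLOR_BGR2HSV).astype(int); S,V=hsv[...,1],hsv[...,2]
    b=comps((S<85)&(V>95),ring)[0]; w=plane(c,b[:,0],.032+dz)[:,:2]*1000
    h=cv2.convexHull(w.astype(np.float32)); e=cv2.fitEllipse(h); print(' ring',np.round(e[0],1),np.round(e[1],1))
    for q in comps((S<85)&(V>125),fork)[:3]:
        w=plane(c,q[:,0],.020+dz)[:,:2]*1000; r=cv2.minAreaRect(w.astype(np.float32)); print(' prong',np.round(r[0],1),np.round(r[1],1),round(r[2],1))
    return e[0]
E
python3 - <<'E'
from lev import *
meas(dict(np.load('scene1.npz')),(282,216,314,248),(348,198,374,222))
c=dict(np.load('top1.npz')); meas(c,(268,184,296,212),(314,222,340,250))
for n in('scene','top'):
    c=dict(np.load(n+'1.npz')); hsv=cv2.cvtColor(c['image'],cv2.COLOR_BGR2HSV).astype(int)
    x0,y0,x1,y1=((282,198,376,250),(268,184,342,250))[n=='top']
    f=np.zeros((400,640),np.uint8);f[y0:y1,x0:x1]=(((hsv[...,0]<14)|(hsv[...,0]>168))&(hsv[...,1]>90))[y0:y1,x0:x1]
    P=plane(c,np.argwhere(f)[:,::-1],.027)[:,:2]*1000
    a=np.radians(-141.2);R=np.array([[np.cos(a),np.sin(a)],[-np.sin(a),np.cos(a)]]);L=(P-[551,-136])@R.T
    for lo in(28,36,44,52,60,68): s=(L[:,0]>=lo)&(L[:,0]<lo+8);print(n,lo,np.percentile(L[s,1],[5,50,95]).round(1))
for P in((.6603,-.2009,.062),(.6076,-.3157,.026)): print([proj(dict(np.load(n+'1.npz')),P).round(1) for n in('scene','top')])
E
```

```text
ring [ 550.5 -136.6] [40.3 41.3]
 prong [ 452.5 -221.9] [24.1  6.7] 36.1
 prong [ 468.5 -241.6] [24.5  6.9] 39.2
 ring [ 559.6 -132.8] [ 64.7 113.1]
 prong [ 462.3 -234.3] [56.2 60.5] 88.6
scene 28 [-14.2  -4.    6.9]
scene 36 [-14.2  -4.4   5.5]
scene 44 [-14.7  -4.9   5.5]
scene 52 [-14.2  -4.6   5.6]
scene 60 [-14.2  -4.1   5.1]
scene 68 [-14.7  -4.8   5.6]
top 28 [-8.6 -1.2  6. ]
top 36 [-6.1 -1.   4.9]
top 44 [-6.7 -0.6  4.5]
top 52 [-6.1 -0.1  4.8]
top 60 [-6.9 -0.8  5.3]
top 68 [-6.4 -0.7  5. ]
[array([[258.3, 174.4]]), array([[309. , 145.2]])]
[array([[308.9, 149.4]]), array([[360.8, 170.2]])]
```

carry_out([
  {"tx": 2,"ty": 5.5,"tz": 0,"wx": 0,"wy": 0,"wz": 0,"claw": -1},
  {"tx": 2,"ty": 6,"tz": 0,"wx": 0,"wy": 0,"wz": 0,"claw": -1},
  {"tx": 2,"ty": 6,"tz": -2,"wx": 0,"wy": 0,"wz": 0,"claw": -1},
  {"tx": 2,"ty": 6,"tz": -3,"wx": 0,"wy": 0,"wz": 0,"claw": -1},
  {"tx": 0,"ty": 2,"tz": -3,"wx": 0,"wy": 0,"wz": 0,"claw": -1},
  {"tx": 0,"ty": 0,"tz": 0,"wx": 0,"wy": 0,"wz": 0,"claw": -1},
  {"tx": 0,"ty": 0,"tz": 0,"wx": 0,"wy": 0,"wz": 0,"claw": -1},
])

```text
clock: 8.68
tcp_pos: [0.5141, -0.1764, 0.1041]
orientation: [0.001, 0.943, 0.332, 0.0]
wrist_force: [1.0, 0.1, -0.1]
finger_gap: 0.0854
grip_force: 0.0
```

carry_out([
  {"tx": 0.3,"ty": 1.3,"tz": -2,"wx": 0,"wy": 0,"wz": 0,"claw": -1},
  {"tx": 0,"ty": 0,"tz": -3,"wx": 0,"wy": 0,"wz": 0,"claw": -1},
  {"tx": 0,"ty": 0,"tz": -2,"wx": 0,"wy": 0,"wz": 0,"claw": -1},
  {"tx": 0,"ty": 0,"tz": -1.7,"wx": 0,"wy": 0,"wz": 0,"claw": -1},
  {"tx": 0,"ty": 0,"tz": 0,"wx": 0,"wy": 0,"wz": 0,"claw": -1},
  {"tx": 0,"ty": 0,"tz": 0,"wx": 0,"wy": 0,"wz": 0,"claw": -1},
])

```text
clock: 9.43
tcp_pos: [0.5177, -0.1647, 0.0172]
orientation: [0.001, 0.943, 0.331, 0.001]
wrist_force: [-0.5, 0.6, 0.1]
finger_gap: 0.0856
grip_force: 0.0
```

carry_out([
  {"tx": 0,"ty": 0.15,"tz": -1.3,"wx": 0,"wy": 0,"wz": 0,"claw": -1},
  {"tx": 0,"ty": 0,"tz": 0,"wx": 0,"wy": 0,"wz": 0,"claw": 0},
  {"tx": 0,"ty": 0,"tz": 0,"wx": 0,"wy": 0,"wz": 0,"claw": 0.4},
  {"tx": 0,"ty": 0,"tz": 0,"wx": 0,"wy": 0,"wz": 0,"claw": 1},
  {"tx": 0,"ty": 0,"tz": 0,"wx": 0,"wy": 0,"wz": 0,"claw": 1},
  {"tx": 0,"ty": 0,"tz": 0,"wx": 0,"wy": 0,"wz": 0,"claw": 1},
  {"tx": 0,"ty": 0,"tz": 0,"wx": 0,"wy": 0,"wz": 0,"claw": 1},
  {"tx": 0,"ty": 0,"tz": 0,"wx": 0,"wy": 0,"wz": 0,"claw": 1},
], newtons=80)

```text
clock: 10.42
tcp_pos: [0.5172, -0.1621, 0.0032]
orientation: [0.0, 0.943, 0.332, 0.0]
wrist_force: [-0.5, 0.6, 6.2]
finger_gap: 0.0126
grip_force: 79.1
```

carry_out([
  {"tx": 0,"ty": 0,"tz": 1,"wx": 0,"wy": 0,"wz": 0,"claw": 1},
  {"tx": 0,"ty": 0,"tz": 2,"wx": 0,"wy": 0,"wz": 0,"claw": 1},
  {"tx": 0,"ty": 0,"tz": 3,"wx": 0,"wy": 0,"wz": 0,"claw": 1},
  {"tx": 0,"ty": 0,"tz": 3,"wx": 0,"wy": 0,"wz": 0,"claw": 1},
  {"tx": 0,"ty": 0,"tz": 1,"wx": 0,"wy": 0,"wz": 0,"claw": 1},
  {"tx": 0,"ty": 0,"tz": 0,"wx": 0,"wy": 0,"wz": 0,"claw": 1},
  {"tx": 0,"ty": 0,"tz": 0,"wx": 0,"wy": 0,"wz": 0,"claw": 1},
  {"tx": 0,"ty": 0,"tz": 0,"wx": 0,"wy": 0,"wz": 0,"claw": 1},
])

```text
clock: 11.42
tcp_pos: [0.5158, -0.1615, 0.1013]
orientation: [-0.001, 0.943, 0.332, -0.001]
wrist_force: [0.5, -0.1, -5.3]
finger_gap: 0.0127
grip_force: 78.4
```

```bash
python3 - <<'E'
from lev import *
a=cam('scene'); b=cam('top'); np.savez('scene2.npz',**a); np.savez('top2.npz',**b)
s=env.get_state();print(s['tcp_pos'],s['orientation'],s['wrist_force'],s['ft_torque'])
cv2.imwrite('pics/p3.png',np.hstack([cv2.resize(a['image'][120:320,220:420],(400,400)),cv2.resize(b['image'][110:270,240:400],(400,400),interpolation=2)]))
E
```

```text
[ 0.51616658 -0.16166737  0.10176017] [-5.72399389e-04  9.43289779e-01  3.31969437e-01 -5.97465742e-04] [-0.53954699 -0.03114184 -4.99552727] [-0.0080346  -0.00858313  0.02483557]
```

View pics/p3.png

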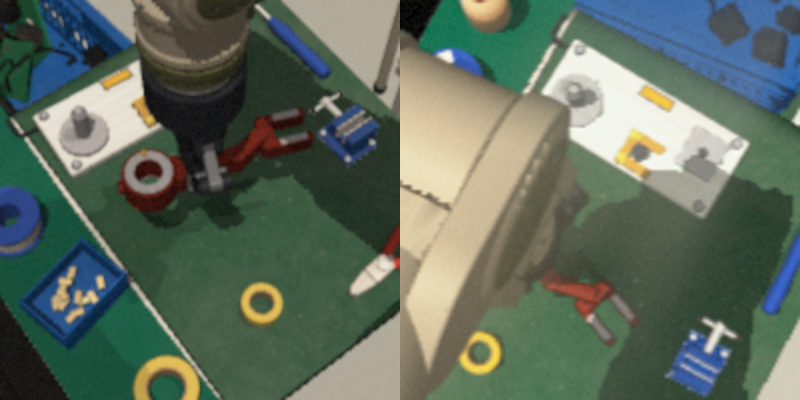

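The lever hangs from the gripper, with the boss at scene crop (150,172) and the fork at (285,130), and it looks level. I'll measure its pose relative to the TCP.

```bash
python3 - <<'E'
from lev import *
c=dict(np.load('scene2.npz'))
meas(c,(278,190,312,220),(350,170,378,200),.098)
v,u=np.mgrid[190:225,278:312]; P=pts(c,np.c_[u.ravel(),v.ravel()]); hsv=cv2.cvtColor(c['image'],cv2.COLOR_BGR2HSV).astype(int)[190:225,278:312].reshape(-1,3)
k=(hsv[:,1]<85)&(hsv[:,2]>95)&(P[:,2]>.1); A=np.c_[P[k,:2]-P[k,:2].mean(0),np.ones(k.sum())]; print('ring z',np.median(P[k,2]),np.linalg.lstsq(A,P[k,2],rcond=None)[0])
v,u=np.mgrid[170:200,345:378]; P=pts(c,np.c_[u.ravel(),v.ravel()]); print('fork z',np.percentile(P[P[:,2]>.08,2],[25,50,75,90]))
for n in('scene','top'):
    c=dict(np.load(n+'2.npz')); hsv=cv2.cvtColor(c['image'],cv2.COLOR_BGR2HSV)
E
```

```text
ring [ 548.9 -135.6] [40.7 40.8]
 prong [ 457.9 -213.8] [5.2 2. ] 23.4
ring z 0.12922415301700532 [-0.76034126  1.16773765  0.13112852]
fork z [0.11062148 0.1161502  0.11794985 0.12191075]
```

carry_out([
  {"tx": 1,"ty": -0.6,"tz": 0,"wx": 0,"wy": 0,"wz": 0.04,"claw": 1},
  {"tx": 2,"ty": -1.3,"tz": 0,"wx": 0,"wy": 0,"wz": 0.06,"claw": 1},
  {"tx": 3,"ty": -1.8,"tz": 0,"wx": 0,"wy": 0,"wz": 0.06,"claw": 1},
  {"tx": 3,"ty": -1.8,"tz": 0,"wx": 0,"wy": 0,"wz": 0.06,"claw": 1},
  {"tx": 2,"ty": -1.3,"tz": 0,"wx": 0,"wy": 0,"wz": 0.06,"claw": 1},
  {"tx": 1.1,"ty": -0.6,"tz": 0,"wx": 0,"wy": 0,"wz": 0.04,"claw": 1},
  {"tx": 0,"ty": 0,"tz": 0,"wx": 0,"wy": 0,"wz": 0,"claw": 1},
  {"tx": 0,"ty": 0,"tz": 0,"wx": 0,"wy": 0,"wz": 0,"claw": 1},
])

```text
clock: 12.52
tcp_pos: [0.6369, -0.2354, 0.102]
orientation: [-0.001, 0.878, 0.478, -0.0]
wrist_force: [-0.6, -0.7, -5.4]
finger_gap: 0.0129
grip_force: 78.6
```

carry_out([
  {"tx": 0,"ty": 0,"tz": 0,"wx": 0,"wy": 0,"wz": 0,"claw": 1},
  {"tx": 0,"ty": 0,"tz": 0,"wx": 0,"wy": 0,"wz": 0,"claw": 1},
])

```text
clock: 12.78
tcp_pos: [0.6374, -0.2356, 0.1029]
orientation: [0.0, 0.878, 0.478, -0.0]
wrist_force: [-0.1, -0.3, -5.5]
finger_gap: 0.0129
grip_force: 78.6
```

```bash
python3 - <<'E'
from lev import *
a=cam('scene'); b=cam('top'); np.savez('scene3.npz',**a); np.savez('top3.npz',**b)
s=env.get_state();print(s['tcp_pos'],s['orientation'],s['wrist_force'])
q=proj(a,[(.6603,-.2009,.1305),(.6076,-.3157,.118),(.6603,-.2009,.062)]);print(q.round(1))
I=cv2.resize(a['image'][100:220,230:350],(600,600),interpolation=2)
for p in q: cv2.circle(I,tuple(int(x) for x in (p-[230,100])*5+2),3,(255,0,255),-1)
cv2.imwrite('pics/p4.png',I)
E
```

```text
[ 0.6375647  -0.23580065  0.10297128] [1.53698064e-04 8.78346120e-01 4.78025174e-01 5.92095580e-05] [ 0.20070328  0.65981087 -5.19665369]
[[253.2 153.7]
 [307.2 121. ]
 [258.3 174.4]]
```

View pics/p4.png

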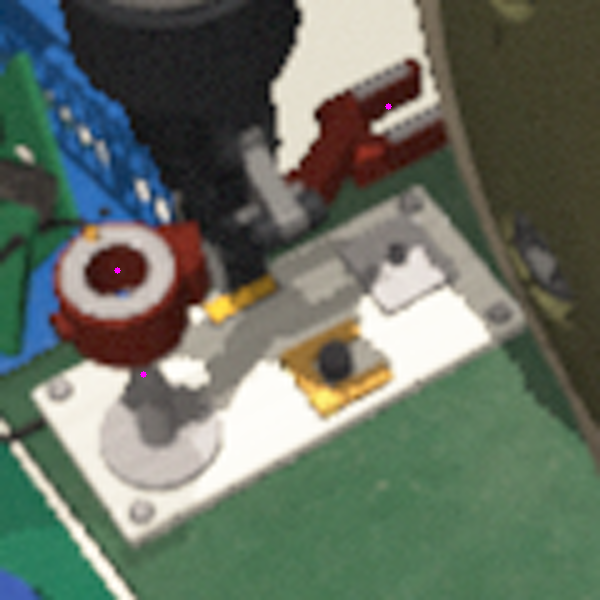

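The boss is centred on the predicted mark at crop (117,270) and the fork slot on its mark at (388,106). Before lowering, I'll check the pin and bore numerically.

```bash
python3 - <<'E'
from lev import *
c=dict(np.load('scene3.npz')); meas(c,(238,142,270,170),(296,108,322,136),.0985)
print('seat px in p4',(proj(c,[(.6603,-.2009,.018),(.6076,-.3157,.026)])-[230,100])*5+2)
c=dict(np.load('scene1.npz')); g=cv2.cvtColor(c['image'],cv2.COLOR_BGR2GRAY); print(proj(c,(.6603,-.2009,.018)).round(1))
for n,q in(('scene',(.6603,-.2009)),('top',(.6603,-.2009))):
    c=dict(np.load(n+'1.npz')); h=cv2.cvtColor(c['image'],cv2.COLOR_BGR2HSV)
    G=np.linspace(-.035,.035,281); X,Y=np.meshgrid(q[0]+G,q[1]+G)
    uv=proj(c,np.c_[X.ravel(),Y.ravel(),np.full(X.size,.018)]).astype(np.float32).reshape(281,281,2)
    im=cv2.remap(c['image'],uv,None,1); 
    w=cv2.cvtColor(im,cv2.COLOR_BGR2GRAY); cc=cv2.HoughCircles(cv2.GaussianBlur(w,(0,0),3),cv2.HOUGH_GRADIENT_ALT,1.5,50,param1=30,param2=.5,minRadius=92,maxRadius=108)
    print(n,None if cc is None else [(q[0]+G[0]+v[0]*.00025,q[1]+G[0]+v[1]*.00025,v[2]*.25) for v in cc[0]])
    cv2.imwrite(f'pics/rect_{n}.png',w)
cv2.imwrite('pics/p5.png',np.hstack([cv2.imread(f'pics/rect_{n}.png') for n in('scene','top')]))
E
```

```text
ring [ 661.7 -201.2] [41.4 43. ]
 prong [ 613. -324.] [40.  45.1] 25.4
seat px in p4 [[158.15026535 433.1987329 ]
 [396.41258171 249.14760234]]
[[261.2 186.2]]
scene None
top None
```

View pics/p5.png

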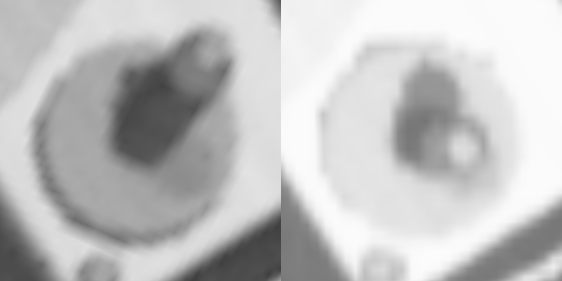

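carry_out([
  {"tx": -0.1,"ty": 0,"tz": -1,"wx": 0,"wy": 0,"wz": 0,"claw": 1},
  {"tx": 0,"ty": 0,"tz": -1.5,"wx": 0,"wy": 0,"wz": 0,"claw": 1},
  {"tx": 0,"ty": 0,"tz": -1,"wx": 0,"wy": 0,"wz": 0,"claw": 1},
  {"tx": 0,"ty": 0,"tz": 0,"wx": 0,"wy": 0,"wz": 0,"claw": 1},
  {"tx": 0,"ty": 0,"tz": 0,"wx": 0,"wy": 0,"wz": 0,"claw": 1},
  {"tx": 0,"ty": 0,"tz": 0,"wx": 0,"wy": 0,"wz": 0,"claw": 1},
])

```text
clock: 13.62
tcp_pos: [0.6372, -0.2362, 0.0683]
orientation: [0.001, 0.878, 0.478, 0.0]
wrist_force: [0.1, -0.1, -5.4]
finger_gap: 0.0125
grip_force: 78.6
```

```bash
cat > chk.py <<'E'
from lev import *
import sys
a=cam('scene'); np.savez('scene4.npz',**a); s=env.get_state(); t=s['tcp_pos']; dz=t[2]-.003; print(t,s['wrist_force'])
u,v=proj(a,(.660,-.201,.032+dz))[0].astype(int); meas(a,(u-15,v-13,u+16,v+14),(0,0,1,1),dz)
q=proj(a,[(.660,-.201,.032+dz),(.6076,-.3157,.02+dz)]); I=cv2.resize(a['image'][100:220,230:350],(600,600),interpolation=2)
for p in q: cv2.circle(I,tuple(int(x) for x in (p-[230,100])*5+2),3,(255,0,255),-1)
cv2.imwrite(sys.argv[1],I)
E
python3 chk.py pics/p6.png
```

```text
[ 0.63717433 -0.23614161  0.06835064] [ 0.39493383  0.33605523 -5.5674988 ]
 ring [ 660.5 -200.9] [40.5 42.4]
```

View pics/p6.png

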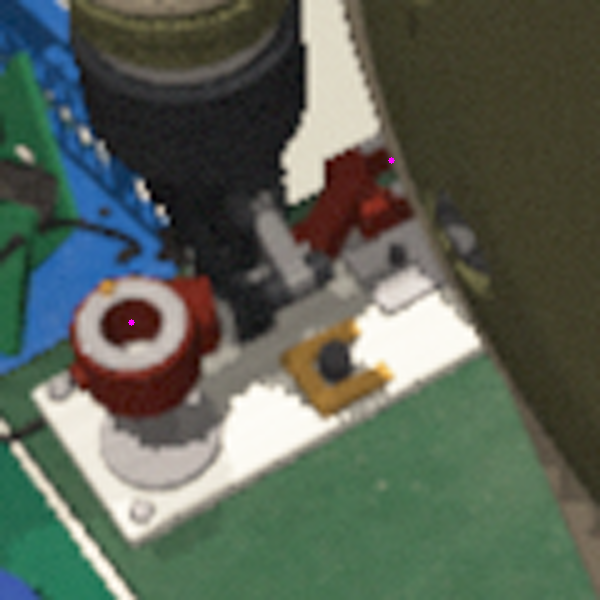

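The bore (660.5, -200.9) lines up with the pin axis (about 660, -201), and the pin tip shows in the bore at crop (130,345). I'll lower the rest of the way gently.

carry_out([
  {"tx": -0.05,"ty": 0,"tz": -0.4,"wx": 0,"wy": 0,"wz": 0,"claw": 1},
  {"tx": 0,"ty": 0,"tz": -0.5,"wx": 0,"wy": 0,"wz": 0,"claw": 1},
  {"tx": 0,"ty": 0,"tz": -0.5,"wx": 0,"wy": 0,"wz": 0,"claw": 1},
  {"tx": 0,"ty": 0,"tz": 0,"wx": 0,"wy": 0,"wz": 0,"claw": 1},
  {"tx": 0,"ty": 0,"tz": 0,"wx": 0,"wy": 0,"wz": 0,"claw": 1},
])

```text
clock: 14.3
tcp_pos: [0.6362, -0.2359, 0.0536]
orientation: [0.0, 0.878, 0.478, -0.0]
wrist_force: [0.3, -0.3, -5.7]
finger_gap: 0.013
grip_force: 78.6
```

carry_out([
  {"tx": 0,"ty": 0,"tz": -0.5,"wx": 0,"wy": 0,"wz": 0,"claw": 1},
  {"tx": 0,"ty": 0,"tz": -0.5,"wx": 0,"wy": 0,"wz": 0,"claw": 1},
  {"tx": 0,"ty": 0,"tz": -0.3,"wx": 0,"wy": 0,"wz": 0,"claw": 1},
  {"tx": 0,"ty": 0,"tz": 0,"wx": 0,"wy": 0,"wz": 0,"claw": 1},
  {"tx": 0,"ty": 0,"tz": 0,"wx": 0,"wy": 0,"wz": 0,"claw": 1},
  {"tx": 0,"ty": 0,"tz": 0,"wx": 0,"wy": 0,"wz": 0,"claw": 1},
  {"tx": 0,"ty": 0,"tz": 0,"wx": 0,"wy": 0,"wz": 0,"claw": 1},
])

```text
clock: 15.18
tcp_pos: [0.6364, -0.236, 0.0409]
orientation: [0.0, 0.878, 0.478, 0.0]
wrist_force: [0.1, -0.6, -5.6]
finger_gap: 0.0125
grip_force: 78.6
```

```bash
python3 chk.py pics/p7.png
```

```text
[ 0.63630311 -0.23598012  0.04085013] [ 0.20451347 -0.45039938 -5.88802057]
 ring [ 659.1 -206.5] [40.9 55.8]
```

View pics/p7.png

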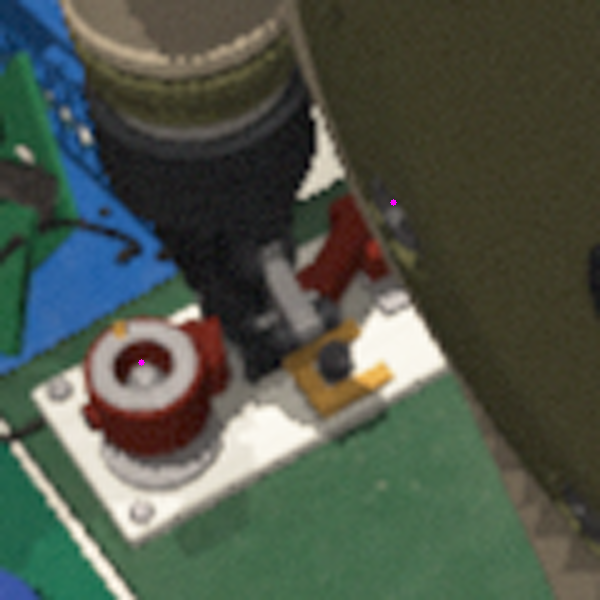

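The pin tip stands inside the bore at crop (145,372) with daylight under the boss. The wrist force is unchanged, showing only the lever's weight, so I'm handing in.

```bash
python3 -c "
from workcell import env
print(env.hand_in())"
```

```text
the job is handed in; nothing more can be done
None
```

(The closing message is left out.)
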